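# Unclip the blue stir-bar wand and stand it in the beaker

## Robot

A 6-joint arm with a two-finger parallel gripper is mounted at the origin on a cart in front of the work surface, level with it; the furniture and walls round the work are solid. World frame = base frame: x ahead of the robot, y to its left, z up, the work surface at z = 0. Lengths are in m, angles in degrees, forces in N, time in s.
With the tool pointing down it reaches from about 0.375 to 0.9 m from the base axis. Payload 3.1 kg.
Tool frame: the origin (TCP) lies on the centre line of the jaws, within the pads' length; the fingertips stand 14 mm ahead of it and the grasp point (between the pads) lies 5 mm behind it (bot.tips_ahead is the distance from the TCP to the fingertips, in m); z points along the fingers, y is the line along which they close (so a half turn about z gives the same grasp; the last joint's range is limited). The gripper opens to 87 mm and grips with 3 to 60 N. Pads are 19 mm wide; open, the fingers measure 117 mm over their backs; the gripper's body (75 mm by 190 mm) begins 51 mm behind the grasp point.
Start: joints at [-87.061, 30.224, 82.088, -0, 67.689, -10.227], TCP at [0.142, -0.609, 0.237] pointing down, gripper open.
Joint ranges: [-176.69, 176.69], [-43.24, 126.21], [12.49, 139.97], [-82, 262], [0, 151.66], [-163.58, 163.58]. Speed limits (degrees/s): [159.86, 159.86, 180, 180, 180, 180].

## Interface

Orientations are given as a 3x3 rotation matrix whose columns are the frame's x, y, z axes.
In Python, from rig import bot gives the robot as it stands.
- The arm moves only by the tool play_rows, never from a script. Its argument "moves" is a list that holds one entry, the list of rows, each a list of 6 numbers: the shift along the tool's x, y, z in mm, then the turn, a rotation vector about the tool's x, y, z in rad. A call has 1 to 5 rows; each row shifts and turns the commanded pose from where the row before left it, along the tool's axes as they then stand; what a row does not reach is not made up. A row lasts 1/10 s, in which the tool goes at most 50 mm and 8.59 degrees, less where a joint would pass 70% of its speed; a pose out of reach is approached as far as the arm can. A call with a gripper value outside its range is refused whole. "fingers" is the opening, from -1 (shut) to 1 (fully open), set as the call begins (left out, the last holds). The fingers move at their own pace and stop on an object; the grip force is fixed at half the most. Time passes only in rows, so rows that do not move let the fingers close. It gives the time, the measured TCP pose, the force, the opening and the grip force at its end, in the units of the state.
- bot.read_state(): the state, without advancing time (a new reading comes with each control period).
- bot.capture(name): name is "scene" or "top"; returns a dict with "image" (384x512x3 uint8, blue, green, red), "fx", "fy", "cx", "cy" (pixels), "R" (3x3) and "t" (3): a world point X has camera coordinates R X + t. Camera axes: x right, y down, z forward; pixel columns grow to the right and rows downward; lengths in m; the calibration is good to about 2 mm. A picture is of the moment at which its call begins. There is no depth.
- bot.hand_in(): hands the job in; it is judged then, once.
Trained networks look in a picture, given as the dict that the camera call returned (one of the last four; its "shot" number tells which), for a name from the list of things; names that differ only in an ending like _2 or _b are one class to them, and where a whole thing is asked for, a point or a joint stands for the part that bears it (a point fixed in the world has none). Each returns a list of dicts, best first, with "confidence" (0 to 1); they miss things now and then, are a little off and sometimes report something else, mostly with a low value. They report only what shows in the picture. A call takes as long as a camera call. They do not tell look-alikes from the thing itself.
- bot.search_frame(picture, query): "centre" ([column, row] in pixels, amid what is visible of it).
- bot.silhouettes(picture, query): "pixels" (384x512 bool, what is visible of it) and "centre" ([column, row] in pixels, amid what is visible of it).
- bot.pinpoint(picture, query): "centre" ([column, row] in pixels: a listed point, or the origin of a listed thing).
The state is a dict: "time_s": time; "joint_positions": joint angles; "qvel": joint speeds; "tau": joint torques, N m; "position": TCP position; "tcp_rot": TCP orientation; "force": force on the tool from outside, world axes, zero at the start; "moment": the same for the moment, N m; "opening": opening from 0.0 (shut) to 1.0 (fully open); "grasp_force": force on a finger pad.
Only numpy, scipy, OpenCV 4.12 (cv2) and the standard library are available. Lean on these libraries where they do the work, as an engineer would, in place of code of your own. Each camera call takes 0.05 s, during which the arm holds its last target. There are 200 camera calls.

## Task

Take the blue-handled wand (a stir-bar retriever) out of the clip rack by pulling it straight forward through the open mouth of its sprung clip, without sliding it up out of the clip, and set it handle up in the glass beaker. Lower it in rather than dropping it (it may lean on the rim), keep the beaker upright and leave the red-handled wand in its clip.

Things in the scene. Friction and masses are not known exactly. Their poses are not given: they have to be found in the camera images.
- wand_blue: The wand to take: upright round stick 135 mm long, 50 g, in one of the rack's outer clips. Upper 46 mm: blue grip, diameter 20 mm, black grooves; below: white shaft, diameter 16 mm. Origin at its centre, half-way up; z along it to the blue end. In the rack its centre is 75.5 mm and its top 143 mm above the bench; the blue grip (97 to 143 mm) stands clear above rack and clip.
- wand_red: A wand of the same shape and size with a red grip, in the other outer clip; it stays there. Origin at its centre, half-way up.
- rack: Fixed rack: base 80 x 230 x 8 mm, upright plate 80 mm high, 3 steel C clips at 50 to 74 mm height. Origin on the bench under the middle (empty) clip's seat; +x from clip mouths to plate, y along the row, z up. Clips open to -x. Outer seats: x = 0, y = +70 and -70 mm; plate face at x = +15 mm. A level pull to -x of 4 to 8 N snaps a wand out; it is clear of the jaws after 22 mm.
- beaker: Clear glass beaker with spout, loose, 0.25 kg, 72 x 78 x 93 mm high (spout included), open top about 62 mm across inside, floor 3 mm thick, standing on the bench to the right of the rack. Origin at the centre of its underside, z up.
There are look-alikes about, which are no part of the job. Leave any green look-alike of the wand_blue alone.

How it is judged (in metres and radians):
On the way:
1. the blue wand has come out through the front of its clip: its centre 18 mm or more in front of the seat, lifted less than 30 mm (x of wand_blue in the frame of rack below -0.018 m and height (world z) of wand_blue below 0.1055 m), for 0.05 s.
At the end, for the whole second after the job is handed in: The blue wand rests in the beaker, blue end up within 40 degrees of upright, its centre within 36 mm sideways of the beaker's axis and under 85 mm above its underside; the beaker stands upright (7 degrees) on the bench; the red wand is within 15 mm of where it stood (z of wand_blue in the frame of beaker below 0.085 m and horizontal distance between wand_blue and beaker below 0.036 m and angle between wand_blue's own z axis and vertical below 0.7 rad and angle between beaker's own z axis and vertical below 0.12 rad and height (world z) of beaker below 0.01 m and linear speed of wand_blue below 0.03 m/s and distance of wand_red from where it was at the start of the episode below 0.015 m); the robot touches nothing.
It fails at once if the blue wand is slid up out of its clip (lifted more than 20 mm while still less than 10 mm in front of the seat) (x of wand_blue in the frame of rack between -0.01 and 0.012 m and height (world z) of wand_blue between 0.0955 and 0.14 m and horizontal distance between wand_blue and rack below 0.11 m).
It fails at once if the blue wand is dropped: it moves faster than 0.9 m/s while the fingers do not touch it (linear speed of wand_blue above 0.9 m/s and contact force between the fingers and wand_blue below 0.05 N).
It fails at once if the red wand is pulled from its clip or pushed over (moved more than 25 mm) (distance of wand_red from where it was at the start of the episode above 0.025 m).
It fails at once if the beaker is knocked over (angle between beaker's own z axis and vertical above 0.6 rad).
It also fails if it takes over 43 s, if anything falls off the work surface, if the arm or the gripper's body presses on something with over 40 N, if the wrist force passes 120 N, or if a joint passes its speed limit or range.

## Working session

There is one attempt and no reset: what is moved stays moved. The work goes in short steps, Python scripts to look and compute and a tool call to move; the robot and the scene stay as the last step left them, time stands still between calls to the robot, and variables do not carry over. Pictures are saved under pics/ and viewed, at most 10 in all, crops included, and the job is handed in when it is done.

Besides the shell and the picture viewer there is one more tool, called after "Call:" by a JSON object that holds its "api" and its "payload". play_rows: Moves the arm, as the interface text tells. Its arguments: {"type":"object","properties":{"moves":{"type":"array","items":{"type":"array","items":{"type":"array","items":{"type":"number"}}}},"fingers":{"type":"number"}},"required":["moves"]}

```bash
mkdir -p pics; python3 - <<'E'
from rig import bot
import cv2,numpy as np
s=bot.read_state();print(s['position'],s['tcp_rot'],s['opening'])
ims=[]
for n in("scene","top"):
    p=bot.capture(n);ims.append(p['image']);print(n,p['fx'],p['cx'],p['cy'],np.array(p['R']).tolist(),p['t'])
    for q in("wand_blue","wand_red","rack","beaker"):
        print(q,[(np.round(d['centre']).tolist(),round(d['confidence'],2)) for d in bot.pinpoint(p,q)],[(np.round(d['centre']).tolist(),round(d['confidence'],2)) for d in bot.search_frame(p,q)])
    cv2.imwrite(f"pics/{n}0.png",p['image'])
E
```

```text
[ 0.14234406 -0.60786484  0.23559242] [[ 9.73712828e-01  2.27779093e-01 -1.16750346e-04]
 [ 2.27778820e-01 -9.73710569e-01  2.12991140e-03]
 [ 3.71468241e-04 -2.10051531e-03 -9.99997725e-01]] 1.0015134834245607
scene 444.2588719492916 251.50757499799533 193.48552741391953 [[-0.8773241523149753, -0.4798002138083011, -0.009699824447838564], [-0.3507205484515858, 0.6548336681899066, -0.6694684188957458], [0.32756286214806046, -0.5839388853591269, -0.7427771869860509]] [0.4348341  0.27222294 0.84641414]
wand_blue [([271.0, 283.0], 0.88), ([193.0, 296.0], 0.79), ([247.0, 289.0], 0.74), ([217.0, 249.0], 0.66)] [([271.0, 276.0], 0.81), ([243.0, 286.0], 0.73), ([193.0, 292.0], 0.67), ([217.0, 243.0], 0.54)]
wand_red [([230.0, 198.0], 0.54)] [([231.0, 193.0], 0.71)]
rack [([226.0, 242.0], 0.64)] [([224.0, 245.0], 0.59)]
beaker [([307.0, 164.0], 0.68)] [([310.0, 153.0], 0.59)]
top 478.8802301813379 250.19956937799515 189.8278907915742 [[0.014231118891312636, -0.999890957476349, -0.003943147490452498], [-0.9972641267078134, -0.013907426035690899, -0.07260058596708514], [0.07253783038390148, 0.0049655471090227716, -0.9973533007440767]] [-0.07163172  0.50782644  1.09720742]
wand_blue [([153.0, 226.0], 0.73), ([170.0, 185.0], 0.7), ([123.0, 191.0], 0.54), ([166.0, 244.0], 0.45)] [([151.0, 224.0], 0.64), ([123.0, 193.0], 0.62), ([168.0, 184.0], 0.56), ([169.0, 243.0], 0.46)]
wand_red [([234.0, 164.0], 0.62)] []
rack [([205.0, 177.0], 0.79)] [([207.0, 174.0], 0.75)]
beaker [([339.0, 205.0], 0.58)] [([345.0, 208.0], 0.94)]
```

View pics/scene0.png

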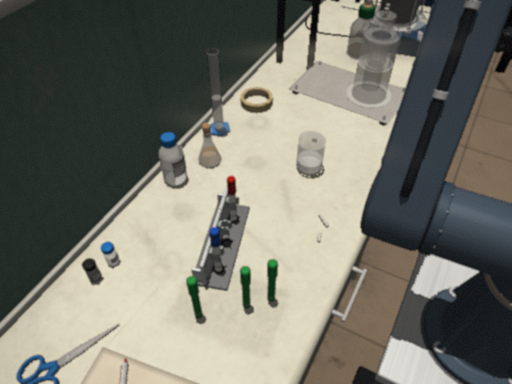

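View pics/top0.png

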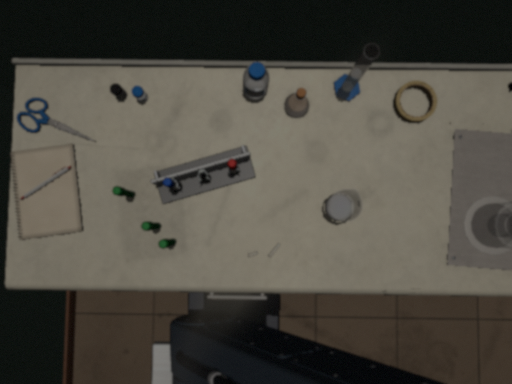

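Seen in the scene view:
- The blue grip is at (215,238), in the rack's near clip. The red one is at (231,186).
- The beaker is at (310,155).
- Look-alikes are the green wands at (193,296), (247,289) and (271,283), plus blue caps at (168,138) and (109,247).

In the top view, blue is at (168,183), red at (233,163), the beaker at (340,207) and the greens on the left. I choose the blue wand in the rack, and will check it in a crop.

```bash
cat > h.py <<'E'
import numpy as np,cv2
from scipy.optimize import least_squares
def proj(p,X):
    c=np.array(p['R'])@np.asarray(X)+np.array(p['t']); return np.array([p['fx']*c[0]/c[2]+p['cx'],p['fy']*c[1]/c[2]+p['cy']])
def tri(ps,uv,z=None):
    f=lambda X:np.concatenate([proj(p,X)-u for p,u in zip(ps,uv)])
    r=least_squares(f,[.5,0,.1]); return r.x,np.abs(r.fun).max()
def onz(p,u,z):
    return least_squares(lambda X:proj(p,[X[0],X[1],z])-u,[.5,0]).x
def blob(im,box,lo,hi):
    h=cv2.cvtColor(im,cv2.COLOR_BGR2HSV);m=cv2.inRange(h,lo,hi);k=np.zeros_like(m);x0,y0,x1,y1=box;k[y0:y1,x0:x1]=m[y0:y1,x0:x1]
    ys,xs=np.nonzero(k);return np.array([xs.mean(),ys.mean()]),len(xs)
E
python3 - <<'E'
from rig import bot
from h import *
s=bot.capture("scene");t=bot.capture("top");P=[s,t]
B=[(105,120,60),(128,255,255)]
b=[blob(s['image'],(200,220,230,260),*B),blob(t['image'],(155,170,185,200),*B)]
print('blue',b,tri(P,[x[0] for x in b]))
R0=[(0,120,60),(8,255,255)]
r=[blob(s['image'],(215,165,245,210),*R0),blob(t['image'],(220,150,245,180),*R0)]
print('red',r,tri(P,[x[0] for x in r]))
for q in('rack','beaker'):
    u=[bot.pinpoint(p,q)[0]['centre'] for p in P];print(q,u,tri(P,u),[onz(p,c,0) for p,c in zip(P,u)])
a=cv2.resize(s['image'][170:310,170:290],None,fx=4,fy=4,interpolation=cv2.INTER_CUBIC)
cv2.imwrite('pics/crop1.png',a)
E
```

```text
blue [(array([214.25842697, 233.51685393]), 89), (array([166.87755102, 181.7755102 ]), 49)] (array([0.51538194, 0.11031797, 0.12947027]), np.float64(0.07769315108674846))
red [(array([231.06666667, 182.70666667]), 75), (array([231.47272727, 162.85454545]), 55)] (array([ 0.55763224, -0.02460103,  0.12489543]), np.float64(0.026406427748355554))
rack [[227.3, 243.6], [207.8, 177.5]] (array([ 0.53843576,  0.03725644, -0.00867944]), np.float64(0.19527409748172886)) [array([0.53444493, 0.04224394]), array([0.53804379, 0.03664653])]
beaker [[307.2, 164.7], [338.0, 204.8]] (array([ 0.47783818, -0.27147903,  0.00288942]), np.float64(0.19560646011137806)) [array([ 0.47930467, -0.27412878]), array([ 0.4775729 , -0.27213652])]
```

View pics/crop1.png

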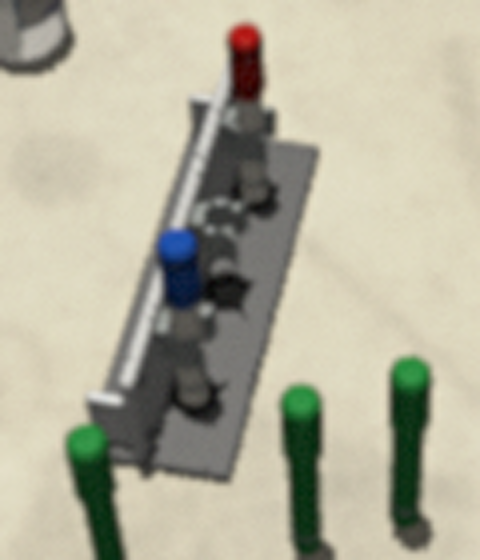

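The crop confirms it: the blue grip is in the rack's near outer clip, red is in the far one, and the three green wands stand apart. The rack yaw is about 17.4°. I'll turn the tool so that it closes along rack x.

Call:
{"api": "play_rows", "payload": {"moves": [[[0, 0, 0, 0, 0, -0.149], [0, 0, 0, 0, 0, -0.149], [0, 0, 0, 0, 0, -0.149], [0, 0, 0, 0, 0, -0.149], [0, 0, 0, 0, 0, -0.149]]], "fingers": 0.2}}

```text
time_s: 1.7
position: [0.1424, -0.6085, 0.2365]
tcp_rot: [[0.556, 0.831, 0.0], [0.831, -0.556, 0.0], [0.0, -0.0, -1.0]]
force: [-0.0, -0.5, 0.5]
opening: 0.644
grasp_force: 0.0
```

Call:
{"api": "play_rows", "payload": {"moves": [[[0, 0, 0, 0, 0, -0.149], [0, 0, 0, 0, 0, -0.149], [0, 0, 0, 0, 0, -0.149], [0, 0, 0, 0, 0, -0.149], [0, 0, 0, 0, 0, -0.149]]]}}

```text
time_s: 2.2
position: [0.1424, -0.6085, 0.2365]
tcp_rot: [[-0.155, 0.988, 0.0], [0.988, 0.155, 0.0], [0.0, 0.0, -1.0]]
force: [-0.1, 0.0, -0.4]
opening: 0.602
grasp_force: 0.0
```

Call:
{"api": "play_rows", "payload": {"moves": [[[0, 0, 0, 0, 0, -0.149], [0, 0, 0, 0, 0, 0], [0, 0, 0, 0, 0, 0]]]}}

```text
time_s: 2.5
position: [0.1424, -0.6085, 0.2365]
tcp_rot: [[-0.291, 0.957, 0.0], [0.957, 0.291, 0.0], [0.0, 0.0, -1.0]]
force: [0.7, 0.2, -0.4]
opening: 0.6
grasp_force: 0.0
```

```bash
cat >> h.py <<'E'
def go(bot,T):
    s=bot.read_state();R=np.array(s['tcp_rot']);p=np.array(s['position'])
    print('t',s['time_s'],'pos',p.round(4),'yaw',np.degrees(np.arctan2(R[1,0],R[0,0])).round(2),'z',R[:,2].round(3),'open',round(s['opening'],3),'F',np.round(s['force'],1),'grip',s['grasp_force'])
    print('shift mm',((np.asarray(T)-p)@R*1000).round(1))
E
python3 -c "
from rig import bot
from h import *
go(bot,[.516,.110,.20])
t=bot.capture('top')
for u in([118,189],[145,225],[161,243]):print(onz(t,u,.13))"
```

```text
t 2.5 pos [ 0.1424 -0.6085  0.2365] yaw 106.89 z [ 0.  0. -1.] open 0.6 F [ 0.7  0.2 -0.4] grip 0.0
shift mm [578.9 566.3  36.6]
[0.49853611 0.21234976]
[0.42403694 0.15338126]
[0.38717811 0.11894283]
```

Call:
{"api": "play_rows", "payload": {"moves": [[[29, 28, 0, 0, 0, 0], [29, 28, 0, 0, 0, 0], [29, 28, 0, 0, 0, 0], [29, 28, 0, 0, 0, 0], [29, 28, 0, 0, 0, 0]]]}}

```text
time_s: 3.05
position: [0.2342, -0.4275, 0.2367]
tcp_rot: [[-0.291, 0.957, 0.0], [0.957, 0.291, -0.0], [-0.0, 0.0, -1.0]]
force: [0.1, -0.2, -0.0]
opening: 0.599
grasp_force: 0.0
```

Call:
{"api": "play_rows", "payload": {"moves": [[[29, 28, 0, 0, 0, 0], [29, 28, 0, 0, 0, 0], [29, 28, 0, 0, 0, 0], [29, 28, 0, 0, 0, 0], [29, 28, 0, 0, 0, 0]]]}}

```text
time_s: 3.55
position: [0.3255, -0.2478, 0.2369]
tcp_rot: [[-0.291, 0.957, 0.001], [0.957, 0.291, -0.001], [-0.001, 0.001, -1.0]]
force: [1.3, -0.3, -0.3]
opening: 0.601
grasp_force: 0.0
```

Call:
{"api": "play_rows", "payload": {"moves": [[[29, 28, 0, 0, 0, 0], [29, 28, 0, 0, 0, 0], [29, 28, 0, 0, 0, 0], [29, 28, 0, 0, 0, 0], [29, 28, 0, 0, 0, 0]]]}}

```text
time_s: 4.05
position: [0.4169, -0.0679, 0.2369]
tcp_rot: [[-0.292, 0.957, 0.001], [0.957, 0.292, -0.0], [-0.001, 0.001, -1.0]]
force: [1.1, 0.3, 0.2]
opening: 0.599
grasp_force: 0.0
```

Call:
{"api": "play_rows", "payload": {"moves": [[[29, 28, 0, 0, 0, 0], [29, 28, 0, 0, 0, 0], [29, 28, 0, 0, 0, 0], [20, 20, 0, 0, 0, 0], [0, 0, 0, 0, 0, 0]]]}}

```text
time_s: 4.55
position: [0.4859, 0.0661, 0.2368]
tcp_rot: [[-0.296, 0.955, 0.002], [0.955, 0.296, 0.001], [-0.0, 0.003, -1.0]]
force: [-0.1, -0.4, -0.1]
opening: 0.6
grasp_force: 0.0
```

```bash
python3 -c "
from rig import bot
from h import *
go(bot,[.516,.110,.20])
s=bot.capture('scene');t=bot.capture('top')
B=[(105,120,60),(128,255,255)]
try: print(blob(s['image'],(200,220,230,260),*B),blob(t['image'],(155,170,185,200),*B))
except Exception as e: print(e)
a=np.hstack([cv2.resize(s['image'][130:290,140:290],(500,533)),cv2.resize(t['image'][120:280,80:170],(300,533))])
cv2.imwrite('pics/c2.png',a)"
```

```text
t 4.55 pos [0.4859 0.0661 0.2368] yaw 107.21 z [ 0.002  0.001 -1.   ] open 0.6 F [-0.1 -0.4 -0.1] grip 0.0
shift mm [33.1 41.7 36.9]
(array([214.3963964 , 235.87387387]), 111) (array([nan, nan]), 0)h.py:12: RuntimeWarning: Mean of empty slice.
  ys,xs=np.nonzero(k);return np.array([xs.mean(),ys.mean()]),len(xs)
  ret = ret.dtype.type(ret / rcount)
```

View pics/c2.png

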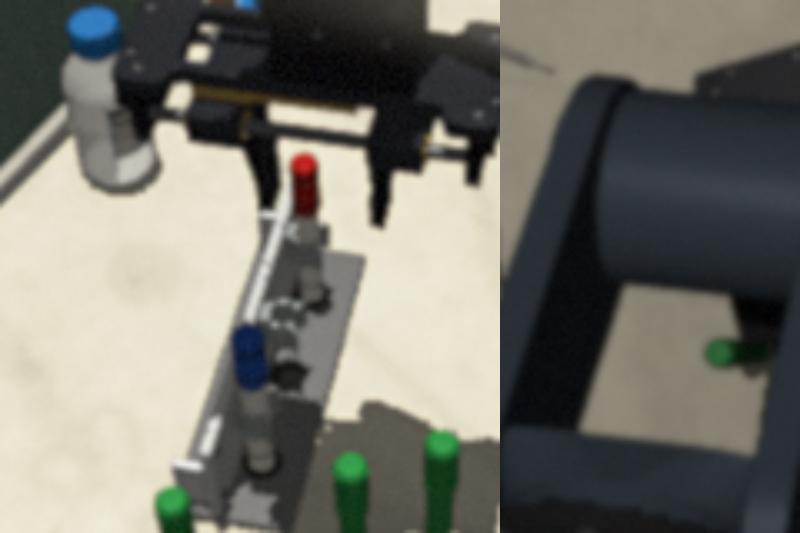

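The gripper is above the rack with its fingers in front of and behind the row. The blue grip is free and upright. I move over it next.

Call:
{"api": "play_rows", "payload": {"moves": [[[16, 21, 0, 0, 0, 0], [17, 21, 10, 0, 0, 0], [0, 0, 27, 0, 0, 0], [0, 0, 25, 0, 0, 0], [0, 0, 0, 0, 0, 0]]]}}

```text
time_s: 5.15
position: [0.5116, 0.106, 0.1719]
tcp_rot: [[-0.291, 0.957, -0.008], [0.957, 0.291, -0.0], [0.002, -0.008, -1.0]]
force: [0.2, -0.6, -0.2]
opening: 0.603
grasp_force: 0.0
```

```bash
python3 -c "
from rig import bot
from h import *
go(bot,[.516,.110,.113])
s=bot.capture('scene')
st=bot.read_state();R=np.array(st['tcp_rot']);p=np.array(st['position'])
im=s['image'].copy()
a=cv2.resize(im[190:290,165:265],None,fx=6,fy=6,interpolation=cv2.INTER_CUBIC)
for d in(-26,26):
  u=proj(s,p+R@np.array([0,d,14])/1000);cv2.circle(a,tuple(int(v) for v in (u-[165,190])*6),4,(0,255,255),1)
for z in(.143,.097):
  u=proj(s,[.516,.110,z]);cv2.circle(a,tuple(int(v) for v in (u-[165,190])*6),4,(0,0,255),1)
cv2.imwrite('pics/c3.png',a)"
```

```text
t 5.15 pos [0.5116 0.106  0.1719] yaw 106.94 z [-0.008 -0.    -1.   ] open 0.603 F [ 0.2 -0.6 -0.2] grip 0.0
shift mm [ 2.4  5.8 58.8]
```

View pics/c3.png

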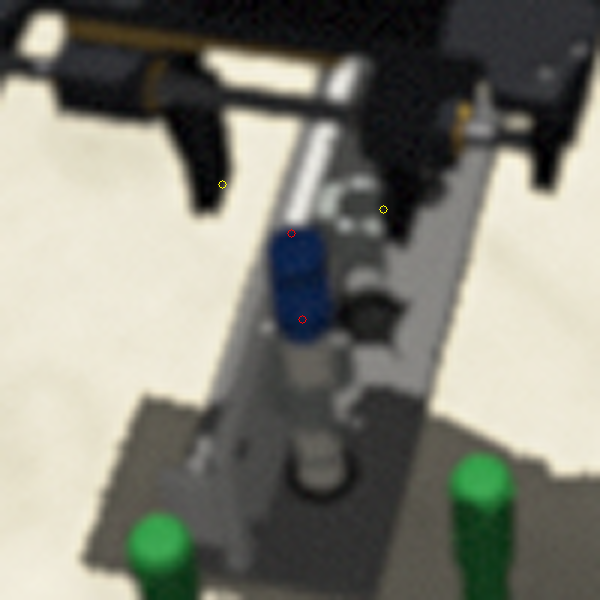

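The fingers straddle the blue grip: tips at about (205,210) and (400,240) in the crop, grip at (300,285). I descend to the gripping height.

Call:
{"api": "play_rows", "payload": {"moves": [[[2, 2, 15, 0, 0, 0], [0, 0, 15, 0, 0, 0], [0, 0, 15, 0, 0, 0], [0, 0, 12, 0, 0, 0], [0, 0, 0, 0, 0, 0]]]}}

```text
time_s: 5.7
position: [0.5155, 0.1091, 0.1173]
tcp_rot: [[-0.292, 0.956, -0.001], [0.956, 0.292, -0.0], [0.0, -0.001, -1.0]]
force: [0.5, -0.5, 0.3]
opening: 0.602
grasp_force: 0.0
```

```bash
python3 -c "
from rig import bot
from h import *
go(bot,[.516,.110,.113])"
```

```text
t 5.7 pos [0.5155 0.1091 0.1173] yaw 107.0 z [-0.001 -0.    -1.   ] open 0.602 F [ 0.5 -0.5  0.3] grip 0.0
shift mm [0.7 0.7 4.3]
```

Call:
{"api": "play_rows", "payload": {"moves": [[[1, 1, 4, 0, 0, 0], [0, 0, 0, 0, 0, 0]]]}}

```text
time_s: 5.9
position: [0.5171, 0.111, 0.114]
tcp_rot: [[-0.293, 0.956, 0.001], [0.956, 0.293, 0.0], [-0.0, 0.001, -1.0]]
force: [0.5, -0.0, 0.1]
opening: 0.6
grasp_force: 0.0
```

Call:
{"api": "play_rows", "payload": {"moves": [[[0, 0, 0, 0, 0, 0], [0, 0, 0, 0, 0, 0], [0, 0, 0, 0, 0, 0], [0, 0, 0, 0, 0, 0], [0, 0, 0, 0, 0, 0]]], "fingers": -1}}

```text
time_s: 6.4
position: [0.5165, 0.1111, 0.1136]
tcp_rot: [[-0.294, 0.956, -0.0], [0.956, 0.294, -0.0], [0.0, -0.0, -1.0]]
force: [-0.8, -0.4, 1.2]
opening: 0.23
grasp_force: 4.5
```

Call:
{"api": "play_rows", "payload": {"moves": [[[0, 0, 0, 0, 0, 0], [0, 0, 0, 0, 0, 0], [0, 0, 0, 0, 0, 0]]]}}

```text
time_s: 6.7
position: [0.516, 0.111, 0.1136]
tcp_rot: [[-0.294, 0.956, -0.001], [0.956, 0.294, -0.0], [0.0, -0.001, -1.0]]
force: [-1.9, -1.2, 2.7]
opening: 0.22
grasp_force: 30.0
```

It is gripped at 30 N with a 19–20 mm opening. I pull along rack −x (tool −y).

Call:
{"api": "play_rows", "payload": {"moves": [[[0, -5, 0, 0, 0, 0], [0, -5, 0, 0, 0, 0], [0, -6, 0, 0, 0, 0], [0, -6, 0, 0, 0, 0], [0, -6, 0, 0, 0, 0]]]}}

```text
time_s: 7.2
position: [0.4893, 0.1027, 0.1136]
tcp_rot: [[-0.294, 0.956, 0.0], [0.956, 0.294, -0.0], [-0.0, 0.0, -1.0]]
force: [0.8, 0.7, 1.2]
opening: 0.22
grasp_force: 30.0
```

Call:
{"api": "play_rows", "payload": {"moves": [[[0, -6, 0, 0, 0, 0], [0, -6, 0, 0, 0, 0], [0, -5, 0, 0, 0, 0], [0, 0, 0, 0, 0, 0]]]}}

```text
time_s: 7.6
position: [0.4718, 0.0977, 0.1132]
tcp_rot: [[-0.294, 0.956, -0.003], [0.956, 0.294, -0.0], [0.001, -0.003, -1.0]]
force: [0.7, 0.0, -0.7]
opening: 0.217
grasp_force: 30.0
```

```bash
python3 -c "
from rig import bot
from h import *
go(bot,[.516,.110,.113])
s=bot.capture('scene')
im=s['image']
a=cv2.resize(im[170:300,165:315],None,fx=4.5,fy=4.5,interpolation=cv2.INTER_CUBIC)
cv2.imwrite('pics/c4.png',a)"
```

```text
t 7.6 pos [0.4718 0.0977 0.1132] yaw 107.07 z [-0.003 -0.    -1.   ] open 0.217 F [ 0.7  0.  -0.7] grip 29.998458804620896
shift mm [-1.2 45.8  0.1]
```

View pics/c4.png

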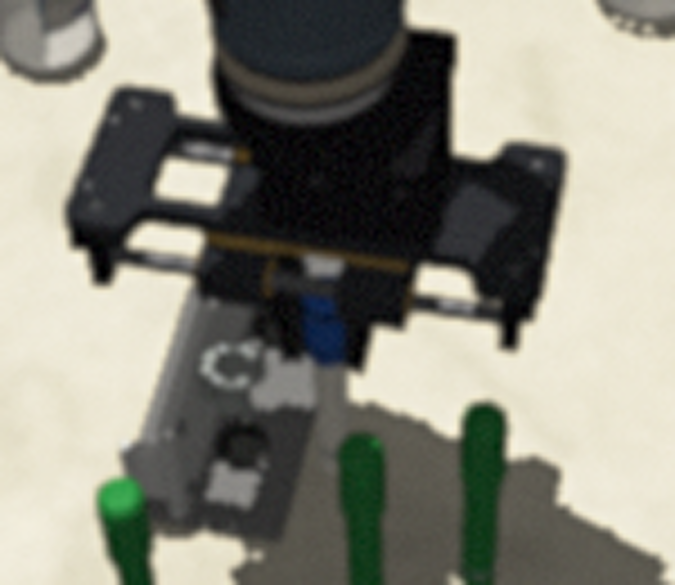

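The wand is out through the front of its clip and still vertical, with the blue grip between the pads at (322,320) in the crop. I lift it, then carry it to the beaker.

Call:
{"api": "play_rows", "payload": {"moves": [[[0, 0, -20, 0, 0, 0], [0, 0, -30, 0, 0, 0], [0, 0, -30, 0, 0, 0], [0, 0, -30, 0, 0, 0], [0, 0, -20, 0, 0, 0]]]}}

```text
time_s: 8.15
position: [0.4744, 0.0979, 0.2456]
tcp_rot: [[-0.294, 0.956, 0.003], [0.956, 0.294, -0.0], [-0.001, 0.003, -1.0]]
force: [-0.2, -0.4, -1.2]
opening: 0.219
grasp_force: 30.0
```

```bash
python3 -c "
from rig import bot
from h import *
go(bot,[.478,-.272,.24])
t=bot.capture('top');s=bot.capture('scene')
for p in (s,t):
  print([(d['centre'],d['confidence']) for d in bot.pinpoint(p,'beaker')][:2])
  m=bot.silhouettes(p,'beaker')[0]['pixels'];ys,xs=np.nonzero(m);print(xs.min(),xs.max(),ys.min(),ys.max())
"
```

```text
t 8.15 pos [0.4744 0.0979 0.2456] yaw 107.08 z [ 0.003 -0.    -1.   ] open 0.219 F [-0.2 -0.4 -1.2] grip 29.998476847540587
shift mm [-354.6 -105.2    5.6]
[([310.9, 166.8], 0.83)]
296 326 130 174
[]
325 362 188 221
```

Call:
{"api": "play_rows", "payload": {"moves": [[[-25, -7, 0, 0, 0, 0], [-40, -12, 0, 0, 0, 0], [-40, -12, 0, 0, 0, 0], [-40, -12, 0, 0, 0, 0], [-40, -12, 0, 0, 0, 0]]]}}

```text
time_s: 8.95
position: [0.4744, -0.0964, 0.242]
tcp_rot: [[-0.294, 0.956, -0.003], [0.956, 0.294, 0.001], [0.002, -0.002, -1.0]]
force: [1.0, 0.0, -0.1]
opening: 0.223
grasp_force: 30.0
```

Call:
{"api": "play_rows", "payload": {"moves": [[[-40, -12, 0, 0, 0, 0], [-40, -12, 0, 0, 0, 0], [-40, -12, 0, 0, 0, 0], [-40, -11, 0, 0, 0, 0], [-10, -3, 0, 0, 0, 0]]]}}

```text
time_s: 9.45
position: [0.4773, -0.2768, 0.2419]
tcp_rot: [[-0.29, 0.957, -0.001], [0.957, 0.29, -0.001], [-0.001, -0.001, -1.0]]
force: [-0.2, -0.4, -0.7]
opening: 0.22
grasp_force: 30.0
```

Call:
{"api": "play_rows", "payload": {"moves": [[[0, 0, 0, 0, 0, 0], [0, 0, 0, 0, 0, 0]]]}}

```text
time_s: 9.65
position: [0.4766, -0.2709, 0.2422]
tcp_rot: [[-0.294, 0.956, -0.003], [0.956, 0.294, 0.003], [0.004, -0.002, -1.0]]
force: [-1.0, -1.1, -0.7]
opening: 0.214
grasp_force: 30.0
```

```bash
python3 -c "
from rig import bot
from h import *
go(bot,[.478,-.272,.24])
s=bot.capture('scene')
d=bot.pinpoint(s,'beaker');print(d, d and onz(s,d[0]['centre'],0))
p=np.array(bot.read_state()['position'])
im=s['image']
a=cv2.resize(im[60:200,250:370],None,fx=4.2,fy=4.2,interpolation=cv2.INTER_CUBIC)
def dot(X,c):
  u=(proj(s,X)-[250,60])*4.2;cv2.circle(a,tuple(int(v) for v in u),2,c,-1)
for k in np.linspace(0,2*np.pi,40): 
  dot([.478+.033*np.cos(k),-.272+.033*np.sin(k),.09],(0,255,255));dot([.478+.033*np.cos(k),-.272+.033*np.sin(k),0],(0,255,0))
dot([p[0],p[1],p[2]+.005-.1105],(0,0,255))
cv2.imwrite('pics/c5.png',a)"
```

```text
t 9.65 pos [ 0.4766 -0.2709  0.2422] yaw 107.07 z [-0.003  0.003 -1.   ] open 0.214 F [-1.  -1.1 -0.7] grip 29.998523589747492
shift mm [-1.5  1.   2.2]
[{'centre': [311.0, 165.7], 'confidence': 0.88}] [ 0.46904382 -0.27537334]
```

View pics/c5.png

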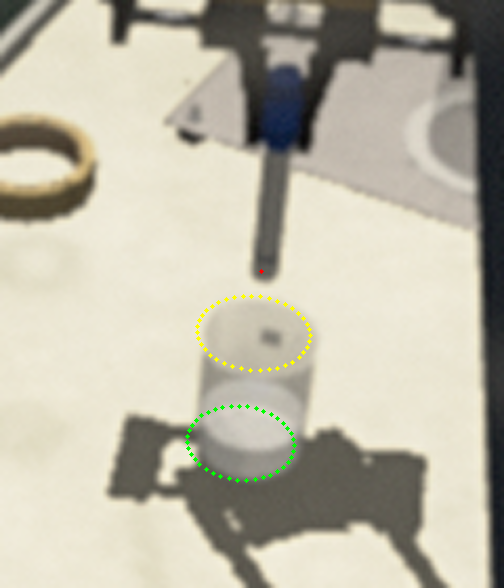

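The wand hangs vertical over the beaker mouth. The red dot at (262,270) matches its lower end. The beaker's real outline, base about (252,442), sits about 5 mm toward −x from my circle, so I shift and then lower.

Call:
{"api": "play_rows", "payload": {"moves": [[[-1, -5, 0, 0, 0, 0], [0, 0, 15, 0, 0, 0], [0, 0, 20, 0, 0, 0], [0, 0, 20, 0, 0, 0], [0, 0, 20, 0, 0, 0]]]}}

```text
time_s: 10.25
position: [0.4729, -0.2738, 0.1683]
tcp_rot: [[-0.295, 0.955, 0.0], [0.955, 0.295, -0.0], [-0.0, 0.0, -1.0]]
force: [-0.8, 0.9, 0.1]
opening: 0.222
grasp_force: 30.0
```

Call:
{"api": "play_rows", "payload": {"moves": [[[0, 0, 20, 0, 0, 0], [0, 0, 15, 0, 0, 0], [0, 0, 8, 0, 0, 0], [0, 0, 6, 0, 0, 0], [0, 0, 0, 0, 0, 0]]]}}

```text
time_s: 10.75
position: [0.4729, -0.2744, 0.1193]
tcp_rot: [[-0.294, 0.956, -0.001], [0.956, 0.294, 0.0], [0.001, -0.0, -1.0]]
force: [-0.4, -0.7, -0.4]
opening: 0.218
grasp_force: 30.0
```

```bash
python3 -c "
from rig import bot
from h import *
go(bot,[.472,-.274,.111])
s=bot.capture('scene')
cv2.imwrite('pics/c6.png',cv2.resize(s['image'][60:200,250:370],None,fx=4.2,fy=4.2,interpolation=cv2.INTER_CUBIC))"
```

```text
t 10.75 pos [ 0.4729 -0.2744  0.1193] yaw 107.11 z [-0.001  0.    -1.   ] open 0.218 F [-0.4 -0.7 -0.4] grip 29.99829404085176
shift mm [ 0.6 -0.7  8.3]
```

View pics/c6.png

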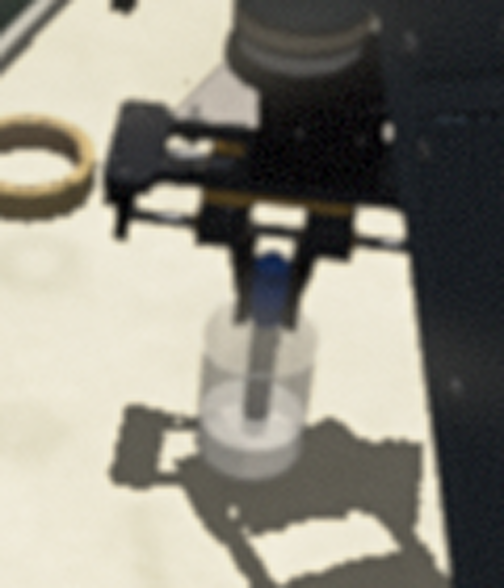

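The shaft is centred inside the beaker, its lower end at (255,415) and about 10 mm above the floor. I lower it the rest.

Call:
{"api": "play_rows", "payload": {"moves": [[[0, 0, 4, 0, 0, 0], [0, 0, 4, 0, 0, 0], [0, 0, 0, 0, 0, 0], [0, 0, 0, 0, 0, 0]]]}}

```text
time_s: 11.2
position: [0.473, -0.2748, 0.1116]
tcp_rot: [[-0.294, 0.956, 0.0], [0.956, 0.294, -0.0], [-0.0, -0.0, -1.0]]
force: [-0.0, 0.2, -0.8]
opening: 0.222
grasp_force: 30.0
```

Call:
{"api": "play_rows", "payload": {"moves": [[[0, 0, 2, 0, 0, 0], [0, 0, 0, 0, 0, 0]]]}}

```text
time_s: 11.4
position: [0.4729, -0.2747, 0.1094]
tcp_rot: [[-0.294, 0.956, -0.0], [0.956, 0.294, 0.0], [0.0, -0.0, -1.0]]
force: [-0.6, 0.0, -0.6]
opening: 0.219
grasp_force: 30.0
```

Call:
{"api": "play_rows", "payload": {"moves": [[[0, 0, 0, 0, 0, 0], [0, 0, 0, 0, 0, 0], [0, 0, 0, 0, 0, 0], [0, 0, 0, 0, 0, 0]]], "fingers": 0.0}}

```text
time_s: 11.8
position: [0.473, -0.2748, 0.1096]
tcp_rot: [[-0.294, 0.956, 0.0], [0.956, 0.294, -0.0], [-0.0, 0.0, -1.0]]
force: [-0.9, 0.3, -0.7]
opening: 0.465
grasp_force: 0.0
```

Call:
{"api": "play_rows", "payload": {"moves": [[[0, 0, -10, 0, 0, 0], [0, 0, -20, 0, 0, 0], [0, 0, -30, 0, 0, 0], [0, 0, -40, 0, 0, 0], [0, 0, -40, 0, 0, 0]]]}}

```text
time_s: 12.3
position: [0.4726, -0.2745, 0.2514]
tcp_rot: [[-0.294, 0.956, -0.0], [0.956, 0.294, 0.0], [0.0, -0.0, -1.0]]
force: [0.6, -0.5, 0.5]
opening: 0.495
grasp_force: 0.0
```

Call:
{"api": "play_rows", "payload": {"moves": [[[0, 0, 0, 0, 0, 0], [0, 0, 0, 0, 0, 0], [0, 0, 0, 0, 0, 0], [0, 0, 0, 0, 0, 0], [0, 0, 0, 0, 0, 0]]]}}

```text
time_s: 12.8
position: [0.4724, -0.2743, 0.2482]
tcp_rot: [[-0.294, 0.956, -0.002], [0.956, 0.294, 0.002], [0.003, -0.002, -1.0]]
force: [-0.4, 0.3, 0.2]
opening: 0.499
grasp_force: 0.0
```

```bash
python3 -c "
from rig import bot
from h import *
go(bot,[.472,-.274,.111])
s=bot.capture('scene')
cv2.imwrite('pics/c7.png',cv2.resize(s['image'][60:260,200:370],None,fx=3,fy=3,interpolation=cv2.INTER_CUBIC))"
```

```text
t 12.8 pos [ 0.4724 -0.2743  0.2482] yaw 107.07 z [-0.002  0.002 -1.   ] open 0.499 F [-0.4  0.3  0.2] grip 0.0
shift mm [ 0.000e+00 -1.000e-01  1.372e+02]
```

View pics/c7.png

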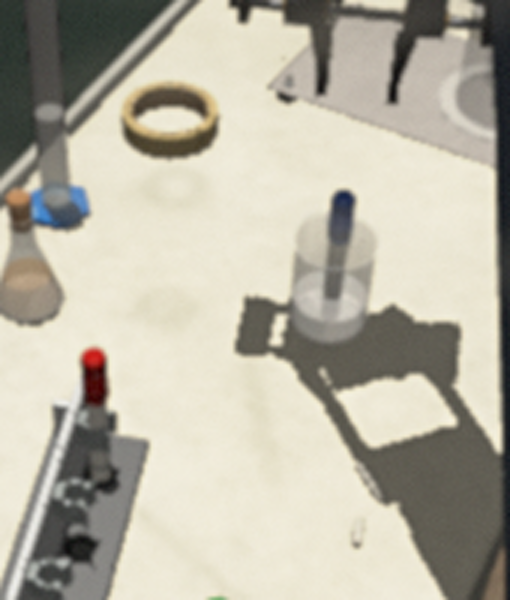

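The blue wand stands handle up in the upright beaker, grip at (342,215). The red wand is still in its clip at (95,375), and the gripper is well clear.

```bash
python3 -c "
from rig import bot
print(bot.hand_in())"
```

```text
the job is handed in; nothing more can be done
None
```

I pulled the blue wand forward out of its clip and lowered it handle up into the beaker. The beaker is upright, the red wand is still in its clip, and the job is handed in at about 13 s; the hand-in gave no verdict.

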